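Set the baby-wash regulator to its mark and lock the child guard over it

TASK

Make the baby-wash regulator child-safe: swing the red clamp lever all the way over to free the blue sliding guard, and turn the orange regulator knob so that its pointer is on the green mark of the dial while the knob is still uncovered. Then, with the pointer still on the mark, slide the guard fully home over the knob and swing the red clamp lever all the way back to lock it there. Leave the baby things and the other things standing around where they are.

Things in the scene. Friction and masses are not known exactly. Their poses are not given: they have to be found in the camera images.
- regulator: Regulator unit, fixed to the ledge: white deck plate, top 20 mm above the ledge, spanning x -0.080..0.155, y -0.170..0.160 in its own frame (pipe stubs on to y -0.208). Origin at ledge height, z up. In this frame the knob axis is at x 0, y -0.085; the guard slides along y centred on x 0; the clamp pivot is at x 0.105, y -0.020. Rails 8 mm high at x +-0.0645.
- dial: Black dial disc, radius 52 mm, 3 mm thick, fixed on the deck under the knob; origin on the knob axis at deck height. Its green mark (11 mm wide, radius 39 to 52 mm) lies along the dial's own -y. The dial's yaw relative to the regulator varies and equals the knob joint value at which the pointer is on the mark.
- knob (a joint): Orange knob, rad, anticlockwise from above positive, limits -1.35..1.35; starts at 0.85..1.3, past the mark. At 0 its pointer points along the regulator's -y, at +1.35 nearly along +x. Stiff (0.10 N m), stays where left. Upright wing 14 mm thick, deck + 10 to + 38 mm, reaching 42 mm from the axis at the pointer and 30 mm at the tail, on a hub of radius 19 mm up to deck + 24 mm. Push or pinch it.
- pointer_tip (a point): Top of the knob's pointer end (the end with the white stripe on top): 42 mm from the knob axis, 38 mm above the deck.
- guard (a joint): Blue sliding guard with clear roof, m along the regulator's -y, limits -0.03..0.13. 0.13 = fully home: centred over the knob, at its end stop. Starts parked at -0.03..0. 118 (x) x 112 (y) mm, roof top 51 mm above the deck, open below and at its -y end, so it clears the knob at any angle. 2.5 N friction, stays where left. The bolt, when out, stops it after a few mm.
- guard_rib (a point): Top centre of the upright rib across the guard's roof, over the guard's centre: rib 70 mm along x, 12 mm thick along y, from 49 to 69 mm above the deck. Push it sideways or pinch it.
- clamp (a joint): Red clamp lever, rad, clockwise from above positive, limits 0..1.4. 0 = locked (bolt out across the guard's path), 1.4 = free (the guard passes from 1.25 on). Starts at 0. At 0 the lever points 0.7 rad anticlockwise of the regulator's +x, at 1.4 0.7 rad clockwise of it. Stiff (0.08 N m), stays where left. The bolt comes out again only with the guard home (within 3 mm) or parked.
- clamp_tip (a point): Top of the clamp lever's outer end: 60 mm from its pivot, 34 mm above the deck. Lever bar 14 mm thick, from deck + 14 to + 34 mm; hub of radius 18 mm at the pivot, top 38 mm above the deck. It drives a steel bolt 12 mm wide along the regulator's line y = -0.020, which enters the guard's path from the +x side.
- jar: Glass baby jar, 60 mm diameter, 85 mm high, loose; bystander. Origin under its centre.
- bowl: White ceramic bowl, 116 mm diameter, 48 mm high, loose; bystander. Origin under its centre.
- wand: Wooden rattle wand, 170 mm long, head 42 mm across, lying beyond the regulator along its own x; loose bystander. Origin on the ledge under its middle.
- teether: Green leaf teether, about 120 mm long, 12 mm thick, loose in the blue organiser; bystander. Origin under its middle.
- ring: Orange ring, 76 mm diameter, 14 mm high, loose in the blue organiser; bystander. Origin under its centre.
- tumbler: Yellow plastic tumbler, 70 mm diameter, 90 mm high, loose; bystander. Origin under its centre.
- soap: Green soap bottle, 64 mm diameter, 160 mm high, loose; bystander. Origin under its centre.
- organiser: Blue plastic organiser, fixed, 170 (x) x 260 (y) x 75 mm, open at the top, with a clamp block at its -y end. Origin under its centre.

How it is judged:
On the way, in this order (a step that is already met when the one before it is completed fails the run):
1. The knob's pointer is on the green mark while the guard is still off the knob (angle between the y axis of pointer_tip and the y axis of dial, either way round below 0.12 rad and value of joint guard below 0.02 m), for 0.2 s.
2. The guard is fully home over the knob, the pointer still on the mark and the clamp still free (value of joint guard above 0.126 m and angle between the y axis of pointer_tip and the y axis of dial, either way round below 0.12 rad and value of joint clamp above 1.1 rad), for 0.2 s.
At the end, for the whole second after the job is handed in: The pointer is within 0.12 rad (7 degrees) of the green mark, the guard is within 4 mm of fully home over the knob, the clamp lever is within 0.15 rad of its locked stop, and all are at rest (angle between the y axis of pointer_tip and the y axis of dial, either way round below 0.12 rad and value of joint guard above 0.126 m and value of joint clamp below 0.15 rad and velocity of joint guard below 0.005 m/s and velocity of joint clamp between -0.05 and 0.05 rad/s); the robot touches nothing.
It fails at once if A bystander (jar, bowl, wand, teether, ring, tumbler, soap bottle) is moved by more than 20 mm (distance of any of jar, bowl, wand, teether, ring, tumbler, soap from where it was at the start of the episode above 0.02 m).
It also fails if it takes over 72 s, if anything falls off the work surface, if the arm or the gripper's body presses on something with over 40 N, if the wrist force passes 120 N, or if a joint passes its speed limit or range.

ROBOT

A 6-joint arm with a two-finger parallel gripper is mounted at the origin on the work surface. World frame = base frame: x ahead of the robot, y to its left, z up, the work surface at z = 0. Lengths are in m, angles in rad, forces in N, time in s.
With the tool pointing down it reaches from about 0.375 to 0.9 m from the base axis. Payload 3.1 kg.
Tool frame: the origin (TCP) lies at the very end of the fingers, on their centre line; the grasp point (between the pads) lies 19 mm behind it; z points along the fingers, y is the line along which they close (so a half turn about z gives the same grasp; the last joint's range is limited). The gripper opens to 85 mm and grips with 20 to 120 N. Pads are 22 mm wide; open, the fingers measure 114 mm over their backs; the gripper's body (76 mm by 85 mm) begins 54 mm behind the grasp point. The pads swing forward as they close: fully open they stand 13 mm farther back than shut.
Start: joints at [-1.298, 0.527, 1.433, -0, 1.181, -0.178], TCP at [0.272, -0.563, 0.231] pointing down, gripper open.
Joint ranges: [-3.08, 3.08], [-0.75, 2.2], [0.22, 2.44], [-1.43, 4.57], [0, 2.65], [-2.85, 2.85]. Speed limits (rad/s): [2.79, 2.79, 3.14, 3.14, 3.14, 3.14].

INTERFACE

Orientations are given as a unit quaternion [x, y, z, w].
In Python, from station import manip, vision gives the robot as it stands.
- The arm moves only by the tool drive_tool, never from a script. Its argument "deltas" is a list that holds one entry, the list of rows, each a list of 4 numbers: the shift along the tool's x, y, z in mm, then the turn about the tool's z in rad. A call has 1 to 5 rows; each row is the pose to reach, as a shift and turn from the pose commanded when the call began, along the tool's axes at that moment; what a row does not reach only later rows make up. A row lasts 1/12 s, in which the tool goes at most 41.7 mm and 7.16 degrees, less where a joint would pass 70% of its speed; a pose out of reach is approached as far as the arm can. A call with a gripper value outside its range is refused whole. "jaw" is the finger opening in mm, from 0 to 85.4, set as the call begins (left out, the last holds). The fingers move at their own pace and stop on an object; "force" is the grip in N (left out, the last holds). Time passes only in rows, so rows that repeat a pose let the fingers close. It gives the time, the measured TCP pose, the force, the opening and the grip force at its end, in the units of the state.
- manip.sense(): the state, without advancing time (a new reading comes with each control period).
- vision.snapshot(name): name is "scene" or "top" or "wrist"; returns the picture (400x640x3 uint8, red, green, blue); there is no depth.
- vision.camera_model(name): a dict with "camera_matrix" (3x3 intrinsics, pixels), "rvec" (rotation vector, rad) and "tvec" (3), from world to camera coordinates, as OpenCV has them. Camera axes: x right, y down, z forward; pixel columns grow to the right and rows downward; lengths in m; the calibration is good to about 2 mm. A picture is of the moment at which its call begins: read the wrist's pose just before it. camera_model takes no time and is no camera call; for the wrist camera it gives the pose at the moment of the call.
- manip.sign_off(): hands the job in; it is judged then, once.
The state is a dict: "t": time; "q": joint angles; "qd": joint speeds; "tau": joint torques, N m; "tcp_pos": TCP position; "tool_rot": TCP orientation; "force": force on the tool from outside, world axes, zero at the start; "ft_torque": the same for the moment, N m; "finger_gap": opening from 0.0 (shut) to 1.0 (fully open); "gripper_force": force on a finger pad.
Only numpy, scipy, OpenCV 4.12 (cv2) and the standard library are available. Lean on these libraries where they do the work, as an engineer would, in place of code of your own. Each camera call takes 0.05 s, during which the arm holds its last target. There are 200 camera calls.

## Working session

There is one attempt and no reset: what is moved stays moved. The work goes in short steps, Python scripts to look and compute and a tool call to move; the robot and the scene stay as the last step left them, time stands still between calls to the robot, and variables do not carry over. Pictures are saved under pics/ and viewed, at most 13 in all, crops included, and the job is handed in when it is done.

Besides the shell and the picture viewer there is one more tool, called after "Emit:" as a command line: name --argument value ..., lists and objects as JSON in quotes. drive_tool: Moves the arm, as the interface text tells. Its arguments: {"type":"object","properties":{"deltas":{"type":"array"},"jaw":{"type":"number"},"force":{"type":"number"}},"required":["deltas"]}

```bash
mkdir -p pics; ls
python3 - <<'E'
from station import manip, vision
import cv2,numpy as np
print(manip.sense())
a=vision.snapshot("scene");b=vision.snapshot("top")
for n in("scene","top","wrist"):print(n,vision.camera_model(n))
cv2.imwrite("pics/scene0.png",a[:,:,::-1]);cv2.imwrite("pics/top0.png",b[:,:,::-1])
E
```

```text
pics
{'t': 0.0, 'q': array([-1.29851869e+00,  5.28490423e-01,  1.43394406e+00, -3.04269159e-06,
        1.18138023e+00, -1.78500555e-01]), 'qd': array([ 0.00015326, -0.00061947,  0.00128222,  0.00060888, -0.00049266,
        0.00080366]), 'tau': array([-1.64060224e-03, -4.42358887e+01, -1.78024846e+01, -2.54087954e-04,
        8.36983061e-03, -1.68095971e-05]), 'tcp_pos': array([ 0.27211612, -0.56183676,  0.23030543]), 'tool_rot': array([ 9.74706493e-01,  2.23486060e-01, -5.34806008e-05, -1.10973990e-03]), 'force': array([-0.14289143, -0.22906627, -0.34682705]), 'ft_torque': array([ 0.0099428 , -0.03702168,  0.01586366]), 'gripper_force': 0.0, 'finger_gap': 1.004025583298997}
scene {'camera_matrix': array([[497.74402829,   0.        , 317.41813716],
       [  0.        , 497.74402829, 201.74191732],
       [  0.        ,   0.        ,   1.        ]]), 'rvec': array([ 2.45667408,  0.63603432, -0.21026837]), 'tvec': array([-0.47961833, -0.24231338,  1.79505538])}
top {'camera_matrix': array([[498.33081567,   0.        , 323.123872  ],
       [  0.        , 498.33081567, 201.91998439],
       [  0.        ,   0.        ,   1.        ]]), 'rvec': array([ 2.19780102, -2.15527194,  0.09362881]), 'tvec': array([-0.10573721,  0.5888269 ,  1.70093489])}
wrist {'camera_matrix': array([[298.3843552 ,   0.        , 321.34706183],
       [  0.        , 298.3843552 , 199.89915884],
       [  0.        ,   0.        ,   1.        ]]), 'rvec': array([-2.41492562,  1.51278737,  0.2562388 ]), 'tvec': array([-0.6246858 , -0.04245394,  0.38177135])}
```

View pics/scene0.png

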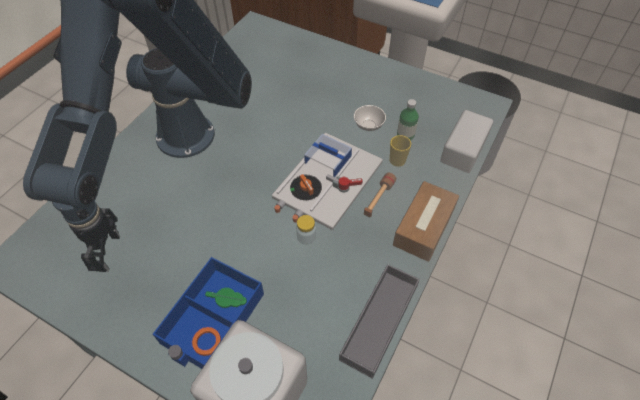

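View pics/top0.png

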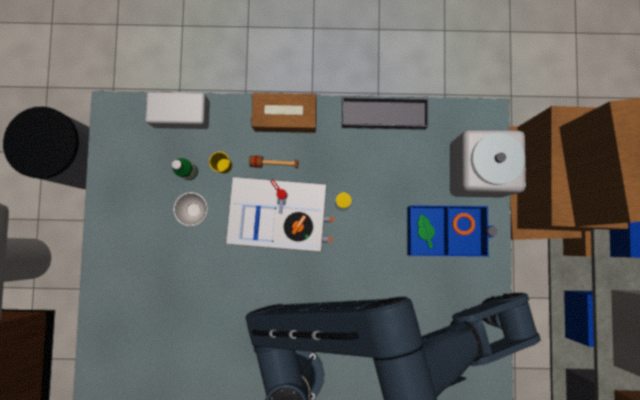

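The scene view shows the white deck around (328,178), with the dial at (306,187), the clamp at (345,183) and the jar at (306,228). In the top view the deck spans columns 228–326 and rows 178–250, with the dial at (298,227), the clamp at (280,192) and the jar at (344,200). Regulator −y points right in the picture, which is world −y.

```bash
cat > h.py <<'E'
import cv2,numpy as np
from station import manip,vision
def cam(n):
    m=vision.camera_model(n);return m["camera_matrix"],cv2.Rodrigues(m["rvec"])[0],np.array(m["tvec"])
def ray(c,uv):
    K,R,t=c;d=R.T@np.linalg.solve(K,[uv[0],uv[1],1]);return -R.T@t,d
def plane(c,uv,z):
    o,d=ray(c,uv);return o+d*(z-o[2])/d[2]
def tri(c1,a,c2,b):
    o1,d1=ray(c1,a);o2,d2=ray(c2,b)
    s=np.linalg.lstsq(np.c_[d1,-d2],o2-o1,rcond=None)[0]
    p,q=o1+d1*s[0],o2+d2*s[1];return (p+q)/2,np.linalg.norm(p-q)
def proj(c,p):
    K,R,t=c;x=K@(R@np.array(p)+t);return x[:2]/x[2]
def W(T,p): # regulator xy,z -> world
    x,y,th=T;c,s=np.cos(th),np.sin(th);return np.array([x+c*p[0]-s*p[1],y+s*p[0]+c*p[1],p[2]])
def big(m,n=1):
    k,l,s,ce=cv2.connectedComponentsWithStats(m.astype(np.uint8));o=np.argsort(-s[1:,4])[:n]+1
    return [(s[i,4],ce[i],l==i) for i in o]
E
python3 - <<'E'
from h import *
st=cv2.imread("pics/top0.png");ss=cv2.imread("pics/scene0.png")
ct,cs=cam("top"),cam("scene")
def deck(im,roi):
    hsv=cv2.cvtColor(im,cv2.COLOR_BGR2HSV);m=(hsv[:,:,2]>140)&(hsv[:,:,1]<40)
    z=np.zeros(m.shape,bool);z[roi[1]:roi[3],roi[0]:roi[2]]=1
    m=(m&z).astype(np.uint8);m=big(m)[0][2].astype(np.uint8)
    c=max(cv2.findContours(m,0,2)[0],key=cv2.contourArea);h=cv2.convexHull(c)
    r=cv2.minAreaRect(h);a=cv2.approxPolyDP(h,6,True)[:,0];return r,a
for im,c,roi in((st,ct,(215,165,335,260)),(ss,cs,(255,125,390,230))):
    r,a=deck(im,roi);print(r,a.tolist());
    print(np.round([plane(c,p,.02) for p in a],4).tolist())
    hsv=cv2.cvtColor(im,cv2.COLOR_BGR2HSV)
    z=np.zeros(hsv.shape[:2],bool);z[roi[1]:roi[3],roi[0]:roi[2]]=1
    H,S,V=hsv[...,0],hsv[...,1],hsv[...,2]
    for n,m in(("red",((H<5)|(H>172))&(S>130)&(V>80)),("orange",(H>5)&(H<18)&(S>130)&(V>90)),("green",(H>40)&(H<85)&(S>100)&(V>50)),("blue",(H>100)&(H<125)&(S>150)),("dark",V<45)):
        print(n,[(x[0],x[1].round(1).tolist()) for x in big(m&z,2)])
    y=(H>20)&(H<32)&(S>130);print("yellow",[(x[0],x[1].round(1).tolist(),plane(c,x[1],.085).round(3).tolist()) for x in big(y,2)])
crop=st[165:260,215:360];cv2.imwrite("pics/c1.png",cv2.resize(crop,None,fx=5,fy=5,interpolation=cv2.INTER_CUBIC))
E
```

```text
((277.09698486328125, 213.78778076171875), (98.1663589477539, 67.26509094238281), 4.573921203613281) [[232, 178], [324, 184], [320, 250], [227, 243]]
[[0.6688, 0.2254, 0.02], [0.654, -0.096, 0.02], [0.4247, -0.0867, 0.02], [0.4425, 0.2347, 0.02]]
red [(np.int32(78), [280.9, 193.5]), (np.int32(2), [255.5, 165.0])]
orange [(np.int32(136), [297.7, 225.6]), (np.int32(11), [331.4, 218.9])]
green [(np.int32(13), [306.1, 235.6])]
blue [(np.int32(90), [256.4, 222.0])]
dark [(np.int32(337), [297.3, 226.9])]
yellow [(np.int32(361), [219.7, 162.1], [0.714, 0.256, 0.085]), (np.int32(197), [343.3, 199.8], [0.594, -0.162, 0.085])]
((326.28704833984375, 177.88241577148438), (68.45518493652344, 97.0558853149414), 36.50143814086914) [[325, 132], [382, 159], [333, 226], [272, 195]]
[[0.447, 0.2388, 0.02], [0.6773, 0.2225, 0.02], [0.6586, -0.0972, 0.02], [0.4297, -0.0877, 0.02]]
red [(np.int32(109), [346.7, 181.8])]
orange [(np.int32(122), [305.2, 183.3]), (np.int32(8), [295.5, 217.5])]
green [(np.int32(7), [292.0, 188.7])]
blue [(np.int32(8), [332.5, 149.5]), (np.int32(5), [315.4, 144.6])]
dark []
yellow [(np.int32(212), [305.2, 222.6], [0.6, -0.164, 0.085])]
```

View pics/c1.png

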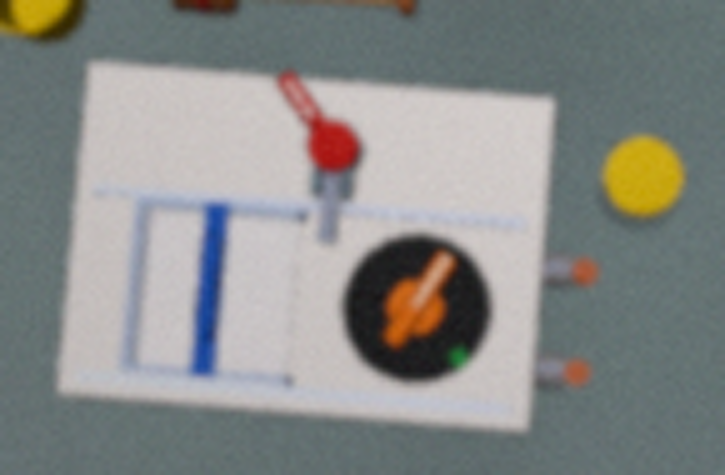

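In the crop, the clamp hub is at (330,147) with the lever pointing up-left, which is the locked position. The guard rib is at (210,290). The knob is at (415,308), its pointer up-right, and the green mark is at (459,357), down-right. I'll refine the deck pose at subpixel level and check the heights by triangulating.

Run:
```python
from h import *
st=cv2.imread("pics/top0.png");ss=cv2.imread("pics/scene0.png");ct,cs=cam("top"),cam("scene")
k=8
def up(im,roi): return cv2.resize(im[roi[1]:roi[3],roi[0]:roi[2]],None,fx=k,fy=k,interpolation=cv2.INTER_CUBIC)
def px(p,roi): return (np.array(p)+.5)/k-.5+np.array(roi[:2])
P={}
for n,im,c,roi in(("top",st,ct,(215,165,335,260)),("scene",ss,cs,(262,125,390,232))):
    u=up(im,roi);hsv=cv2.cvtColor(u,cv2.COLOR_BGR2HSV);H,S,V=[hsv[...,i].astype(int) for i in range(3)]
    R=u[...,2].astype(int);m=(R>125)
    m=big(m)[0][2].astype(np.uint8)
    m=cv2.morphologyEx(m,cv2.MORPH_OPEN,np.ones((61,61)))
    cc=max(cv2.findContours(m,0,1)[0],key=cv2.contourArea)[:,0]
    w=np.array([plane(c,px(p,roi),.02)[:2] for p in cc])
    r=cv2.minAreaRect((w*1000).astype(np.float32));print(n,"deck",r)
    P[n]={}
    for name,mm in(("red",((H<6)|(H>172))&(S>130)&(V>70)),("orange",(H>=5)&(H<20)&(S>140)&(V>80)),("green",(H>40)&(H<85)&(S>90)&(V>40)),("blue",(H>100)&(H<125)&(S>150)&(V>60)),("black",(V<60)&(S<140))):
        b=big(mm)[0];P[n][name]=px(b[1],roi);print(name,b[0],P[n][name].round(1))
for q in("red","orange","green"): print(q,[x if np.isscalar(x) else x.round(4) for x in tri(ct,P["top"][q],cs,P["scene"][q])])
print("green z.023",plane(ct,P["top"]["green"],.023).round(4),plane(cs,P["scene"]["green"],.023).round(4))
print("black",plane(ct,P["top"]["black"],.023).round(4))
print("rib",plane(ct,P["top"]["blue"],.085).round(4))
```

```text
top deck ((547.6747436523438, 68.31051635742188), (332.94525146484375, 236.80572509765625), 86.50443267822266)
red 5003 [280.9 193.5]
orange 9066 [297.6 225.9]
green 937 [305.9 235.6]
blue 5997 [256.4 222.4]
black 25097 [297.4 226.8]
scene deck ((583.8154907226562, -33.23863220214844), (241.3831329345703, 162.22718811035156), 86.28933715820312)
red 6891 [346.7 181.9]
orange 6353 [304.9 182.9]
green 514 [292.2 188.9]
blue 1061 [328.4 147.5]
black 20522 [305.5 188.6]
red [array([0.6203, 0.0545, 0.0458]), np.float64(0.012367043912499931)]
orange [array([ 0.5063, -0.0079,  0.0414]), np.float64(0.0019964854699764563)]
green [array([ 0.4741, -0.0366,  0.0215]), np.float64(0.002053499654634046)]
green z.023 [ 0.4732 -0.0372  0.023 ] [ 0.4755 -0.0369  0.023 ]
black [ 0.5031 -0.007   0.023 ]
rib [0.5126 0.1267 0.085 ]
```

Emit:
drive_tool --deltas '[[[26, -20.4, -1, 0], [52, -40.8, -2, 0], [78, -61.2, -3, 0], [104, -81.6, -4, 0], [130, -102, -5, 0]]]' --jaw 45

```text
t: 0.52
tcp_pos: [0.3451, -0.4124, 0.2359]
tool_rot: [0.975, 0.223, -0.0, -0.001]
force: [0.5, -0.2, 0.9]
finger_gap: 0.526
gripper_force: 0.0
```

Emit:
drive_tool --deltas '[[[26, -20.4, -1, 0], [52, -40.8, -2, 0], [78, -61.2, -3, 0], [104, -81.6, -4, 0], [130, -102, -5, 0]]]'

```text
t: 0.93
tcp_pos: [0.4177, -0.2639, 0.2411]
tool_rot: [0.975, 0.223, -0.0, -0.0]
force: [1.0, 0.5, -0.2]
finger_gap: 0.525
gripper_force: 0.0
```

Emit:
drive_tool --deltas '[[[26, -20.4, -1, 0], [52, -40.8, -2, 0], [78, -61.2, -3, 0], [104, -81.6, -4, 0], [130, -102, -5, 0]]]'

```text
t: 1.35
tcp_pos: [0.4902, -0.1155, 0.2461]
tool_rot: [0.975, 0.223, -0.0, -0.0]
force: [0.2, -0.5, -0.7]
finger_gap: 0.522
gripper_force: 0.0
```

Emit:
drive_tool --deltas '[[[26, -20.4, -1, 0], [52, -40.8, -2, 0], [78, -61.2, -3, 0], [104, -81.6, -4, 0], [130, -102, -5, 0]]]'

```text
t: 1.77
tcp_pos: [0.5627, 0.033, 0.251]
tool_rot: [0.975, 0.224, -0.0, -0.0]
force: [0.4, -0.4, -0.8]
finger_gap: 0.525
gripper_force: 0.0
```

Run:
```python
from h import *
s=manip.sense();print(s["q"].round(3),s["tcp_pos"])
c=cam("wrist");im=vision.snapshot("wrist")[:,:,::-1].copy();cv2.imwrite("pics/w1.png",im);np.savez("w1.npz",K=c[0],R=c[1],t=c[2])
from scipy.spatial.transform import Rotation as Ro
print("cam in tool",Ro.from_quat(s["tool_rot"]).inv().apply(-c[1].T@c[2]-s["tcp_pos"]))
T=(.5106,.0755,-.058)
for n,p in(("knob",(0,-.085,.044)),("pivot",(.105,-.02,.058)),("dialc",(0,-.085,.023)),("c1",(-.08,-.17,.02)),("c2",(.155,-.17,.02)),("c3",(.155,.16,.02)),("c4",(-.08,.16,.02))):print(n,proj(c,W(T,p)).round(1))
```

```text
[-0.14   0.422  1.565 -0.     1.155  0.98 ] [0.56273324 0.03296855 0.25097373]
cam in tool [ 0.0846974   0.00071059 -0.14309999]
knob [331.1 224.5]
pivot [327.7 126.6]
dialc [330.7 218.2]
c1 [353.7 287.1]
c2 [451.1 147.9]
c3 [204.3  -2.2]
c4 [136.4 181.9]
```

View pics/w1.png

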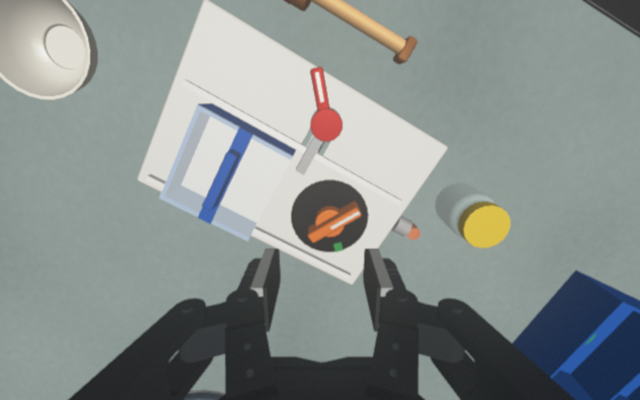

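The wrist view shows the red hub at (326,125) with the lever tip at (317,70). The dial is at (330,216), the orange pointer points up-right towards (360,212), and the green mark is at (338,247). The rib runs (245,132)–(205,218) and the jar lid is at (486,226). My predictions match within about 3 px. I'll refine the pose from this picture.

Run:
```python
from h import *
im=cv2.imread("pics/w1.png");d=np.load("w1.npz");c=(d["K"],d["R"],d["t"])
hsv=cv2.cvtColor(im,cv2.COLOR_BGR2HSV);H,S,V=[hsv[...,i].astype(int) for i in range(3)]
# deck edges: transitions along normals of the predicted edges
T=np.array([.5106,.0755,-.058]);g=im[...,2].astype(np.float32)
C=[(-.08,-.17),(.155,-.17),(.155,.16),(-.08,.16)]
pts=[]
for i in range(4):
    a,b=np.array(C[i]),np.array(C[(i+1)%4]);n=np.array([(b-a)[1],-(b-a)[0]]);n/=np.linalg.norm(n)
    for f in np.linspace(.06,.94,40):
        o=np.linspace(-.012,.012,97);q=np.array([proj(c,W(T,(*(a+(b-a)*f+n*x),.02))) for x in o],np.float32)
        if q.min()<3 or q[:,0].max()>636 or q[:,1].max()>395: continue
        v=cv2.remap(g,q[None,:,0],q[None,:,1],1)[0]
        v=np.convolve(v,np.ones(9)/9,"same")[6:-6];dv=np.diff(v)
        j=dv.argmin()
        if dv[j]>-2: continue
        u=q[6+j];pts.append((i,f,plane(c,u,.02)[:2]))
from scipy.optimize import least_squares
def res(T):
    r=[]
    for i,f,p in pts:
        co,s=np.cos(T[2]),np.sin(T[2]);l=np.array([[co,s],[-s,co]])@(p-T[:2])
        r.append([l[1]+.17,l[0]-.155,l[1]-.16,l[0]+.08][i])
    return np.array(r)
T=least_squares(res,T,loss="soft_l1",f_scale=.001).x;r=res(T)
print("T",T.round(4),[(i,sum(p[0]==i for p in pts),np.median([x for x,p in zip(r,pts) if p[0]==i]).round(4) if any(p[0]==i for p in pts) else 0) for i in range(4)])
def cen(m,roi):
    z=np.zeros(m.shape,bool);z[roi[1]:roi[3],roi[0]:roi[2]]=1;return big(m&z)[0]
bl=cen((V<75)&(S<110),(285,170,375,258));co=max(cv2.findContours(bl[2].astype(np.uint8),0,1)[0],key=cv2.contourArea);e=cv2.fitEllipse(cv2.convexHull(co))
print("dial",np.array(e[0]).round(1),plane(c,e[0],.023).round(4),"pred",W(T,(0,-.085,.023)).round(4),e[1])
gr=cen((H>40)&(H<85)&(S>90),(285,170,375,258));og=cen((H>3)&(H<20)&(S>130),(285,170,375,258))
k=W(T,(0,-.085,0));
def th(p): v=p[:2]-k[:2];return np.arctan2(v[0],-v[1])-T[2],np.hypot(*v)
print("green",th(plane(c,gr[1],.023)))
wh=cen((S<110)&(V>150)&(cv2.dilate(og[2].astype(np.uint8),np.ones((5,5)))>0),(285,170,375,258))
print("stripe",wh[0],wh[1].round(1),th(plane(c,wh[1],.058)))
print("orange",og[1],th(plane(c,og[1],.055)))
rd=cen(((H<5)|(H>172))&(S>120)&(V>120),(290,60,350,145));dt=cv2.distanceTransform(rd[2].astype(np.uint8),2,5);_,rr,_,hp=cv2.minMaxLoc(dt)
print("hub",hp,rr,plane(c,hp,.058).round(4),"pred",W(T,(.105,-.02,0)).round(4))
bb=cen((H>100)&(H<125)&(S>150)&(V>70),(195,120,250,225));print("rib",bb[0],bb[1].round(1),plane(c,bb[1],.085).round(4))
ct=cam("top");print("rib tri",tri(ct,(256.4,222.4),c,bb[1]),"orange tri",tri(ct,(297.6,225.9),c,og[1]))
y=cen((H>20)&(H<32)&(S>130),(450,190,520,260));print("jar",plane(c,y[1],.085).round(3))
phi=.7
for nm,r,ph in(("lever46",.046,.7),("lever46free",.046,-.7)):print(nm,W(T,(.105+r*np.cos(ph),-.02+r*np.sin(ph),0)).round(4),ph+T[2])
print("knob",k)
```

```text
T [ 0.5105  0.077  -0.0494] [(0, 38, np.float64(0.0024)), (1, 38, np.float64(-0.0005)), (2, 40, np.float64(-0.0012)), (3, 35, np.float64(0.0016))]
dial [328.9 216.4] [ 0.507  -0.0061  0.023 ] pred [ 0.5063 -0.0079  0.023 ] (67.299560546875, 74.24971008300781)
green (np.float64(-0.8156349790062912), np.float64(0.04490563109520451))
stripe 140 [344.9 219.7] (np.float64(1.0796185088837045), np.float64(0.020645561536384277))
orange [329.33685446 223.05164319] (np.float64(2.3468761052388283), np.float64(0.005770530878542415))
hub (326, 125) 15.181398391723633 [0.615  0.0519 0.058 ] pred [0.6144 0.0519 0.    ]
rib 254 [208.  207.3] [0.4804 0.1316 0.085 ]
rib tri (array([0.51031699, 0.11936609, 0.14314292]), np.float64(0.0010123926674108588)) orange tri (array([ 0.50513404, -0.00793789,  0.03950909]), np.float64(0.0013693247532513943))
jar [ 0.597 -0.157  0.085]
lever46 [0.651  0.0797 0.    ] 0.6505710614991342
lever46free [0.6481 0.0205 0.    ] -0.7494289385008657
knob [ 0.50632946 -0.00785181  0.        ]
```

Emit:
drive_tool --deltas '[[[20, -0.7, 22, -0.04], [40, -1.4, 44, -0.08], [60, -2.1, 66, -0.12], [80, -2.8, 88, -0.16], [100, -3.5, 110, -0.2]]]' --force 30

```text
t: 2.23
tcp_pos: [0.6514, 0.0784, 0.1398]
tool_rot: [0.947, 0.321, -0.0, -0.0]
force: [-0.2, -0.1, 0.3]
finger_gap: 0.527
gripper_force: 0.0
```

Emit:
drive_tool --deltas '[[[0, 0, 15, 0], [0, 0, 30, 0], [0, 0, 45, 0], [0, 0, 45, 0]]]'

```text
t: 2.57
tcp_pos: [0.6482, 0.078, 0.0923]
tool_rot: [0.947, 0.32, -0.004, -0.001]
force: [-0.4, -0.2, 0.3]
finger_gap: 0.529
gripper_force: 0.0
```

Run:
```python
from h import *
s=manip.sense();print(s["tcp_pos"],s["tool_rot"],s["q"])
im=vision.snapshot("wrist")[:,:,::-1];cv2.imwrite("pics/w2.png",im)
```

```text
[0.64824134 0.07798848 0.0923375 ] [ 0.94749871  0.31973501 -0.00369179 -0.00144336] [-5.10899742e-02  7.35130874e-01  1.45908552e+00 -3.73795008e-05
  9.55304039e-01  8.68823144e-01]
```

View pics/w2.png

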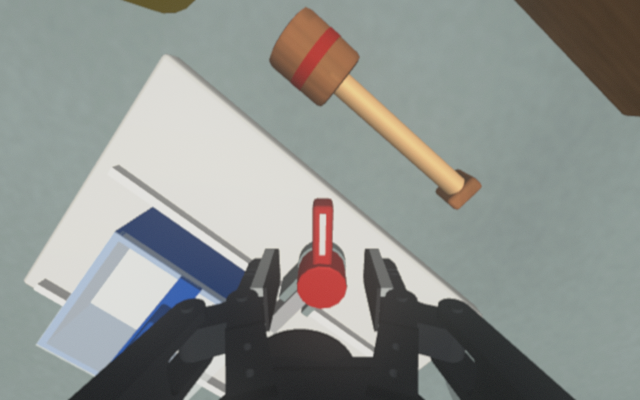

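The lever at (322,235) lies centred between the fingers and parallel to them, with the hub at (322,285). I'll go down and close.

Emit:
drive_tool --deltas '[[[3, 0, 18, 0], [3, 0, 36, 0], [3, 0, 54, 0], [3, 0, 54, 0]]]'

```text
t: 2.95
tcp_pos: [0.6515, 0.0797, 0.0401]
tool_rot: [0.948, 0.32, -0.002, -0.001]
force: [-0.8, 0.1, 0.0]
finger_gap: 0.522
gripper_force: 0.0
```

Emit:
drive_tool --deltas '[[[0, 0, 0, 0], [0, 0, 0, 0], [0, 0, 0, 0], [0, 0, 0, 0], [0, 0, 0, 0]]]' --jaw 8 --force 30

```text
t: 3.37
tcp_pos: [0.6541, 0.0807, 0.044]
tool_rot: [0.948, 0.319, 0.001, -0.0]
force: [-1.9, 4.7, 5.8]
finger_gap: 0.15
gripper_force: 29.6
```

Run:
```python
from h import *
s=manip.sense();p=s["tcp_pos"];q=s["tool_rot"];print(p,q,s["force"],s["finger_gap"]*85.4,s["gripper_force"])
yaw=2*np.arctan2(q[1],q[0]);h=np.array([.6144,.0519]);v=p[:2]-h;print("yaw",yaw,"r",np.hypot(*v),np.arctan2(v[1],v[0]))
def rows(v,yaw,step,n):  # clockwise turn by step per row about hub; tool axes at start
    out=[]
    for i in range(1,n+1):
        a=-step*i;R=np.array([[np.cos(a),-np.sin(a)],[np.sin(a),np.cos(a)]]);d=(R@v-v)*1000
        x=d@[np.cos(yaw),np.sin(yaw)];y=d@[np.sin(yaw),-np.cos(yaw)];out.append([round(x,1),round(y,1),0,round(step*i,3)])
    return out
print(rows(v,yaw,.1,5))
```

```text
[0.6541341  0.08070921 0.04401477] [ 9.47661424e-01  3.19274593e-01  1.21172847e-03 -3.03522699e-04] [-1.94334675  4.72982415  5.76830319] 12.83693724973067 29.622930586338043
yaw 0.649928361909327 r 0.04907921532817434 0.6273410789246564
[[np.float64(-0.4), np.float64(4.9), 0, 0.1], [np.float64(-1.2), np.float64(9.7), 0, 0.2], [np.float64(-2.5), np.float64(14.5), 0, 0.3], [np.float64(-4.3), np.float64(19.0), 0, 0.4], [np.float64(-6.5), np.float64(23.4), 0, 0.5]]
```

Emit:
drive_tool --deltas '[[[-0.3, 4.9, 0, 0.1], [-1.0, 9.7, 0, 0.2], [-2.2, 14.4, 0, 0.3], [-3.9, 19.0, 0, 0.4], [-6.0, 23.4, 0, 0.5]]]'

```text
t: 3.78
tcp_pos: [0.6629, 0.0583, 0.0439]
tool_rot: [0.997, 0.073, 0.0, -0.0]
force: [-2.2, 3.6, 6.2]
finger_gap: 0.153
gripper_force: 29.7
```

Emit:
drive_tool --deltas '[[[-0.3, 4.9, 0, 0.1], [-1.0, 9.7, 0, 0.2], [-2.2, 14.4, 0, 0.3], [-3.9, 19.0, 0, 0.4], [-6.0, 23.4, 0, 0.5]]]'

```text
t: 4.2
tcp_pos: [0.66, 0.0343, 0.0439]
tool_rot: [0.984, -0.176, -0.0, -0.001]
force: [-4.2, 3.9, 7.1]
finger_gap: 0.156
gripper_force: 29.4
```

Emit:
drive_tool --deltas '[[[-0.3, 4.9, 0, 0.1], [-1.0, 9.7, 0, 0.2], [-2.2, 14.4, 0, 0.3], [-3.9, 19.0, 0, 0.4], [-3.9, 19.0, 0, 0.4]]]'

```text
t: 4.62
tcp_pos: [0.6498, 0.0181, 0.0438]
tool_rot: [0.93, -0.368, -0.0, -0.001]
force: [-1.7, 5.8, 7.1]
finger_gap: 0.157
gripper_force: 29.8
```

Run:
```python
from h import *
s=manip.sense();p=s["tcp_pos"];q=s["tool_rot"];print(p,q,s["force"],s["ft_torque"],s["finger_gap"]*85.4,s["gripper_force"],s["q"])
h=np.array([.6144,.0519]);v=p[:2]-h;print("yaw",2*np.arctan2(q[1],q[0]),"r",np.hypot(*v),np.arctan2(v[1],v[0])+.0494)
```

```text
[0.64978055 0.01812243 0.04384237] [ 9.29980226e-01 -3.67608137e-01 -3.62031936e-04 -9.51453427e-04] [-1.73238516  5.82894871  7.06880966] [ 0.94118055  0.39826506 -0.09752514] 13.419169005449604 29.792315661907196 [-0.14465367  0.79836452  1.4921996   0.00268349  0.8512979   2.17724587]
yaw -0.7528719293536242 r 0.048915316219952966 -0.7128238205225278
```

Emit:
drive_tool --deltas '[[[-1, 3, 0, 0.05], [-1, 3, 0, 0.05]]]'

```text
t: 4.78
tcp_pos: [0.6493, 0.0178, 0.044]
tool_rot: [0.921, -0.389, 0.002, -0.002]
force: [1.5, 8.9, 3.0]
finger_gap: 0.152
gripper_force: 31.1
```

Emit:
drive_tool --deltas '[[[0, -2, 0, 0], [0, -2, 0, 0], [0, -2, -20, 0], [0, -2, -55, 0], [0, -2, -90, 0]]]' --jaw 45

```text
t: 5.2
tcp_pos: [0.6476, 0.0161, 0.1317]
tool_rot: [0.921, -0.389, -0.002, 0.001]
force: [-0.0, 0.0, 0.8]
finger_gap: 0.525
gripper_force: 0.0
```

Emit:
drive_tool --deltas '[[[-16.4, 23.6, 0, -0.12], [-32.8, 47.2, 0, -0.24], [-49.2, 70.8, 0, -0.36], [-65.6, 94.4, 0, -0.48], [-82, 118, 0, -0.6]]]'

```text
t: 5.62
tcp_pos: [0.5059, -0.0075, 0.1326]
tool_rot: [0.995, -0.096, 0.0, 0.001]
force: [0.2, -0.3, -0.3]
finger_gap: 0.527
gripper_force: 0.0
```

Emit:
drive_tool --deltas '[[[0, 0, 0, -0.12], [0, 0, 0, -0.24], [0, 0, 0, -0.36], [0, 0, 0, -0.48], [0, 0, 0, -0.6]]]'

```text
t: 6.03
tcp_pos: [0.5072, -0.0075, 0.1325]
tool_rot: [0.979, 0.202, 0.0, 0.001]
force: [0.1, 0.0, -0.4]
finger_gap: 0.525
gripper_force: 0.0
```

Emit:
drive_tool --deltas '[[[0, 0, 0, -0.12], [0, 0, 0, -0.24], [0, 0, 0, -0.36], [0, 0, 0, -0.48], [0, 0, 0, -0.6]]]'

```text
t: 6.45
tcp_pos: [0.5072, -0.0075, 0.1324]
tool_rot: [0.876, 0.483, -0.0, 0.001]
force: [0.9, -0.4, 0.5]
finger_gap: 0.528
gripper_force: 0.0
```

Emit:
drive_tool --deltas '[[[0, 0, 0, -0.12], [0, 0, 0, -0.24], [0, 0, 0, -0.36], [0, 0, 0, -0.48], [0, 0, 0, -0.6]]]'

```text
t: 6.87
tcp_pos: [0.5072, -0.0075, 0.1324]
tool_rot: [0.694, 0.72, -0.0, 0.0]
force: [0.3, -0.1, -0.3]
finger_gap: 0.529
gripper_force: 0.0
```

Emit:
drive_tool --deltas '[[[0, 0, 0, -0.12], [0, 0, 0, -0.24], [0, 0, 0, -0.36], [0, 0, 0, -0.48], [0, 0, 0, -0.6]]]'

```text
t: 7.28
tcp_pos: [0.5072, -0.0075, 0.1324]
tool_rot: [0.45, 0.893, -0.001, 0.0]
force: [-0.4, -0.9, 1.2]
finger_gap: 0.53
gripper_force: 0.0
```

Emit:
drive_tool --deltas '[[[0, 0, 0, -0.1], [0, 0, 0, -0.2], [0, 0, 0, -0.3], [0, 0, 0, -0.4], [0, 0, 0, -0.4]]]'

```text
t: 7.7
tcp_pos: [0.5072, -0.0074, 0.1324]
tool_rot: [0.266, 0.964, -0.0, 0.0]
force: [0.2, -0.2, -0.2]
finger_gap: 0.528
gripper_force: 0.0
```

Run:
```python
from h import *
s=manip.sense();p=s["tcp_pos"];q=s["tool_rot"];print(p,q,s["q"],"yaw",2*np.arctan2(q[1],q[0]))
c=cam("wrist");np.savez("w3.npz",K=c[0],R=c[1],t=c[2])
im=vision.snapshot("wrist")[:,:,::-1];cv2.imwrite("pics/w3.png",im)
```

```text
[ 0.50723016 -0.00738297  0.13243737] [ 2.66199859e-01  9.63917711e-01 -4.83861674e-04  2.16444628e-04] [-2.34562926e-01  5.22259842e-01  1.81897844e+00 -1.36929939e-03
  7.99955968e-01 -1.26550836e+00] yaw 2.6026956119601405
```

View pics/w3.png

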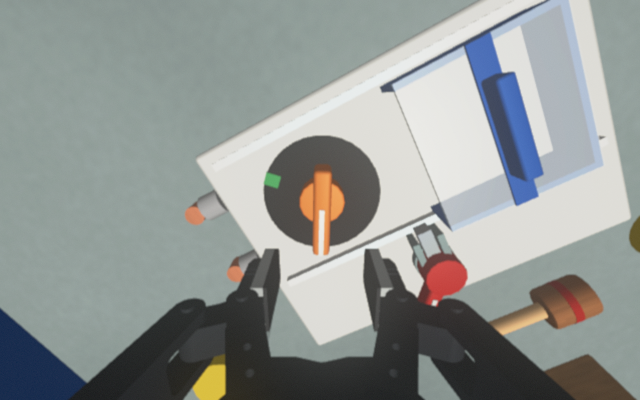

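The orange wing stands upright between the fingers at (322,210), with the pointer stripe at (321,230). The dial is centred at (322,190), the green mark is at (272,181) and the bolt is retracted. Next I'll measure the turn to the mark.

```bash
cat > ang.py <<'E'
from h import *
def measure(im,c,guess,rad=70):
    hsv=cv2.cvtColor(im,cv2.COLOR_BGR2HSV);H,S,V=[hsv[...,i].astype(int) for i in range(3)]
    z=np.zeros(H.shape,np.uint8);cv2.circle(z,guess,rad,1,-1);z=z>0
    g=big((H>40)&(H<85)&(S>90)&z)[0];k=big((((V<75)&(S<110))|((H>2)&(H<20)&(S>120))|((H>40)&(H<85)&(S>90)))&z)[0]
    co=max(cv2.findContours(k[2].astype(np.uint8),0,1)[0],key=cv2.contourArea)
    w=np.array([plane(c,p,.023)[:2] for p in cv2.convexHull(co)[:,0]]);ctr,r=cv2.minEnclosingCircle((w*1e3).astype(np.float32))
    ctr=np.array(ctr)/1e3;gp=plane(c,g[1],.023)[:2]
    o=((H>2)&(H<20)&(S>120)&z);om=cv2.morphologyEx(big(o)[0][2].astype(np.uint8),cv2.MORPH_CLOSE,np.ones((9,9)))
    s=big((S<110)&(V>140)&(om>0))[0]
    ys,xs=np.nonzero(s[2]);pw=np.array([plane(c,p,.058)[:2] for p in zip(xs,ys)])
    ax=np.linalg.svd(pw-pw.mean(0))[2][0];
    if ax@(pw.mean(0)-ctr)<0: ax=-ax
    th=lambda v:np.arctan2(v[1],v[0])
    return ctr,r,gp,np.hypot(*(gp-ctr)),th(gp-ctr),th(ax),len(xs),pw.mean(0)
E
python3 - <<'E'
from ang import *
d=np.load("w3.npz");c=(d["K"],d["R"],d["t"]);r=measure(cv2.imread("pics/w3.png"),c,(322,192),66)
print(r);print("using nominal centre",np.arctan2(r[2][1]+.0079,r[2][0]-.5063))
print("turn tool",r[5]-r[4])
E
```

```text
(array([ 0.51966858, -0.01542423]), 43.05056381225586, array([ 0.47256546, -0.03701467]), np.float64(0.05181554597137708), np.float64(-2.71180394532139), np.float64(-0.5668115539781051), 275, array([ 0.52285862, -0.01729741]))
using nominal centre -2.4295697932126585
turn tool 2.1449923913432847
```

Run:
```python
from ang import *
d=np.load("w3.npz");c=(d["K"],d["R"],d["t"]);im=cv2.imread("pics/w3.png")
print("nominal px",proj(c,(.5063,-.0079,.023)))
hsv=cv2.cvtColor(im,cv2.COLOR_BGR2HSV);H,S,V=[hsv[...,i].astype(int) for i in range(3)]
print(hsv[160,322],hsv[190,355],hsv[181,272],hsv[215,290])
m=(V<100);z=np.zeros_like(m);z[125:249,255:390]=1
b=big(m&z)[0];co=max(cv2.findContours(b[2].astype(np.uint8),0,1)[0],key=cv2.contourArea)
h=cv2.convexHull(co)[:,0];w=np.array([plane(c,p,.023)[:2] for p in h])
A=np.c_[2*w,np.ones(len(w))];x=np.linalg.lstsq(A,(w**2).sum(1),rcond=None)[0];print(b[0],"centre",x[:2],np.sqrt(x[2]+x[:2]@x[:2]),h.min(0),h.max(0))
g=big((H>40)&(H<85)&(S>90)&z)[0];gp=plane(c,g[1],.023)[:2];print(g[:2],gp)
r=cv2.minAreaRect(np.argwhere(g[2])[:,::-1].astype(np.float32));print(r)
for ctr in (x[:2],np.array([.5063,-.0079])): v=gp-ctr;print(np.hypot(*v),np.arctan2(v[1],v[0]))
```

```text
nominal px [320.50319884 195.24689603]
[12 15 84] [19 23 87] [ 65 116 174] [15 19 79]
7242 centre [ 0.5059395  -0.00670063] 0.05085365507709427 [265 137] [378 244]
(np.int32(173), array([272.16763006, 180.00578035])) [ 0.47256546 -0.03701467]
((272.1500244140625, 180.0500030517578), (14.23024845123291, 12.016654968261719), 18.43494987487793)
0.04508622558782957 -2.404204230200619
0.04456100357164132 -2.4295697932126585
```

Emit:
drive_tool --deltas '[[[0, 0, 22, 0], [0, 0, 44, 0], [0, 0, 66, 0], [0, 0, 83, 0], [0, 0, 83, 0]]]'

```text
t: 8.17
tcp_pos: [0.5052, -0.0066, 0.0467]
tool_rot: [0.268, 0.963, -0.0, -0.003]
force: [-1.0, 0.5, 0.7]
finger_gap: 0.524
gripper_force: 0.0
```

Emit:
drive_tool --deltas '[[[0, 0, 0, 0], [0, 0, 0, 0], [0, 0, 0, 0], [0, 0, 0, 0], [0, 0, 0, 0]]]' --jaw 8 --force 40

```text
t: 8.58
tcp_pos: [0.5077, -0.0074, 0.0505]
tool_rot: [0.267, 0.964, -0.0, 0.001]
force: [-2.6, -4.1, 3.8]
finger_gap: 0.144
gripper_force: 41.9
```

Emit:
drive_tool --deltas '[[[0, 0, 0, 0.1], [0, 0, 0, 0.2], [0, 0, 0, 0.3], [0, 0, 0, 0.4], [0, 0, 0, 0.5]]]'

```text
t: 9.0
tcp_pos: [0.5069, -0.0082, 0.0504]
tool_rot: [0.498, 0.867, -0.001, 0.001]
force: [-3.8, -9.6, 5.7]
finger_gap: 0.146
gripper_force: 42.1
```

Emit:
drive_tool --deltas '[[[0, 0, 0, 0.1], [0, 0, 0, 0.2], [0, 0, 0, 0.3], [0, 0, 0, 0.4], [0, 0, 0, 0.5]]]'

```text
t: 9.42
tcp_pos: [0.5057, -0.0085, 0.0504]
tool_rot: [0.697, 0.717, -0.002, 0.0]
force: [-7.2, -11.1, 7.7]
finger_gap: 0.147
gripper_force: 42.3
```

Emit:
drive_tool --deltas '[[[0, 0, 0, 0.1], [0, 0, 0, 0.2], [0, 0, 0, 0.3], [0, 0, 0, 0.4], [0, 0, 0, 0.5]]]'

```text
t: 9.83
tcp_pos: [0.5045, -0.0082, 0.0504]
tool_rot: [0.853, 0.522, -0.003, -0.0]
force: [-8.2, -11.0, 10.2]
finger_gap: 0.147
gripper_force: 42.5
```

Emit:
drive_tool --deltas '[[[0, 0, 0, 0.1], [0, 0, 0, 0.2], [0, 0, 0, 0.3], [0, 0, 0, 0.37], [0, 0, 0, 0.37]]]'

```text
t: 10.25
tcp_pos: [0.5037, -0.0077, 0.0504]
tool_rot: [0.934, 0.357, -0.003, -0.001]
force: [-8.3, -8.9, 10.7]
finger_gap: 0.144
gripper_force: 42.6
```

Emit:
drive_tool --deltas '[[[0, 0, 0, 0], [0, 0, 0, 0], [0, 0, -25, 0], [0, 0, -55, 0], [0, 0, -85, 0]]]' --jaw 45

```text
t: 10.67
tcp_pos: [0.5072, -0.0061, 0.135]
tool_rot: [0.934, 0.357, -0.0, -0.001]
force: [0.1, 0.6, -0.5]
finger_gap: 0.527
gripper_force: 0.0
```

Run:
```python
from h import *
s=manip.sense();p=s["tcp_pos"];q=s["tool_rot"];print(p,q,s["q"],"yaw",2*np.arctan2(q[1],q[0]))
c=cam("wrist");np.savez("w4.npz",K=c[0],R=c[1],t=c[2])
im=vision.snapshot("wrist")[:,:,::-1];cv2.imwrite("pics/w4.png",im)
```

```text
[ 0.50718252 -0.00605553  0.1349657 ] [ 9.34012847e-01  3.57238875e-01 -1.77293152e-04 -5.97234449e-04] [-2.33036963e-01  5.18150405e-01  1.81654281e+00  1.08910580e-03
  8.07865538e-01  6.06386174e-01] yaw 0.7306201900614812
```

View pics/w4.png

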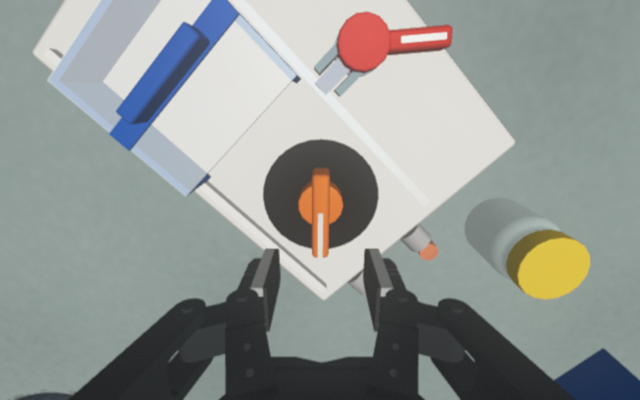

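The pointer (321,235) now hides the green mark from this side, and the clamp is free with its lever pointing right from (362,42). I'll move the camera outward over the mark to check the angle.

Emit:
drive_tool --deltas '[[[-30, 0, -4, 0], [-60, 0, -8, 0], [-90, 0, -12, 0], [-110, 0, -15, 0], [-110, 0, -15, 0]]]'

```text
t: 11.13
tcp_pos: [0.4233, -0.081, 0.1498]
tool_rot: [0.935, 0.356, -0.0, -0.0]
force: [0.4, -0.4, -0.5]
finger_gap: 0.527
gripper_force: 0.0
```

Run:
```python
from h import *
c=cam("wrist");np.savez("w5.npz",K=c[0],R=c[1],t=c[2])
im=vision.snapshot("wrist")[:,:,::-1].copy();cv2.imwrite("pics/w5.png",im)
u=proj(c,(.506,-.0073,.023)).astype(int);print(u,manip.sense()["tcp_pos"])
x0,y0=max(u[0]-100,0),max(u[1]-75,0);print(x0,y0)
cv2.imwrite("pics/w5c.png",cv2.resize(im[y0:y0+150,x0:x0+200],None,fx=4,fy=4,interpolation=cv2.INTER_CUBIC))
hsv=cv2.cvtColor(im,cv2.COLOR_BGR2HSV);H,S,V=[hsv[...,i].astype(int) for i in range(3)]
z=np.zeros(H.shape,bool);z[y0:y0+150,x0:x0+200]=1
g=big((H>40)&(H<85)&(S>80)&z)[0];gp=plane(c,g[1],.023)[:2];print("green",g[:2],gp)
o=cv2.morphologyEx(big((H>2)&(H<20)&(S>120)&z)[0][2].astype(np.uint8),cv2.MORPH_CLOSE,np.ones((9,9)))
s=big((S<110)&(V>140)&(o>0))[0];ys,xs=np.nonzero(s[2]);pw=np.array([plane(c,p,.058)[:2] for p in zip(xs,ys)])
ax=np.linalg.svd(pw-pw.mean(0))[2][0];k=np.array([.506,-.0073])
if ax@(pw.mean(0)-k)<0:ax=-ax
f=lambda v:np.arctan2(v[1],v[0])
print("green ang",f(gp-k),np.hypot(*(gp-k)),"stripe axis",f(ax),"stripe c",f(pw.mean(0)-k),pw.mean(0),len(xs))
```

```text
[320  62] [ 0.4249435  -0.08059515  0.14978904]
220 0
green (np.int32(114), array([320.05263158, 121.96491228])) [ 0.47039089 -0.03841907]
green ang -2.423381727066704 0.047290646251749294 stripe axis -2.423854948282437 stripe c -2.4330166332414236 [ 0.4910426  -0.02011933] 405
```

View pics/w5c.png

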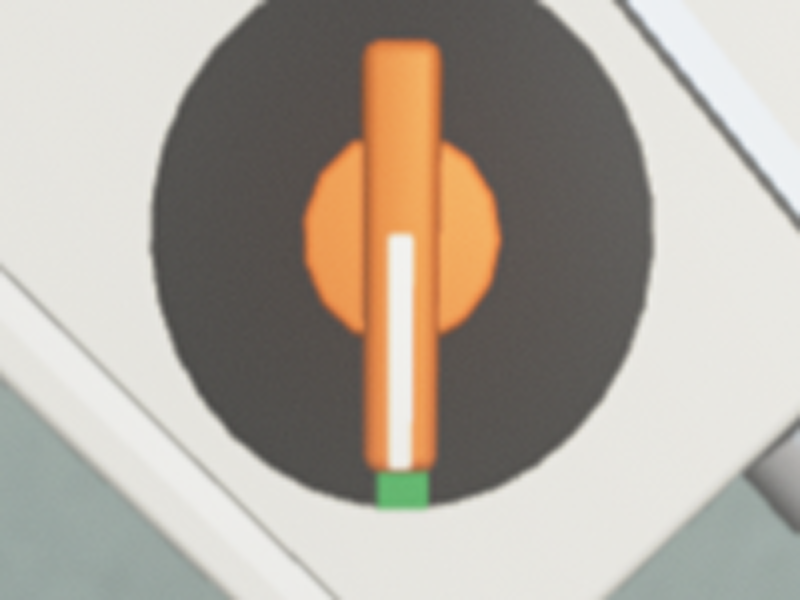

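The pointer is exactly on the green mark: the stripe axis is at −2.424 and the mark at −2.423. In the crop the stripe is at (400,350) and the green at (402,490). Next is the guard rib, which I'll triangulate from w3 (513,128) and w4 (161,72).

Run:
```python
from h import *
L=lambda f:(lambda d:(d["K"],d["R"],d["t"]))(np.load(f))
p,e=tri(L("w3.npz"),(513,128),L("w4.npz"),(161,72));print(p,e)
T=(.5105,.077,-.0494);q=p[:2]-T[:2];c,s=np.cos(T[2]),np.sin(T[2]);print("reg",c*q[0]+s*q[1],-s*q[0]+c*q[1])
p[:2]=W(T,(0,-s*q[0]+c*q[1],0))[:2]
S=manip.sense();d=p[:2]-S["tcp_pos"][:2];Q=S["tool_rot"];y=2*np.arctan2(Q[1],Q[0])
print("aim",p,"tool delta mm",1e3*d@[np.cos(y),np.sin(y)],1e3*d@[np.sin(y),-np.cos(y)],"yaw",y,"turn",y-T[2],S["tcp_pos"])
```

```text
[0.51534371 0.13242288 0.07822246] 0.0012871511830480976
reg 0.0021010266344912588 0.05559444743470596
aim [0.51324525 0.13252663 0.07822246] tool delta mm 207.69616325761535 -100.40116331985581 yaw 0.7277189491953882 turn 0.7771189491953882 [ 0.4249435  -0.08059515  0.14978904]
```

Emit:
drive_tool --deltas '[[[33, -16, 0, 0], [66, -32, 0, 0], [99, -48, 0, 0], [132, -64, 0, 0], [165, -80, 0, 0]]]'

```text
t: 11.6
tcp_pos: [0.4964, 0.0926, 0.1493]
tool_rot: [0.934, 0.358, 0.001, 0.0]
force: [0.2, -0.3, 0.6]
finger_gap: 0.525
gripper_force: 0.0
```

Emit:
drive_tool --deltas '[[[22, -10, 0, 0.1], [43, -20, 0, 0.2], [43, -20, 0, 0.3], [43, -20, 0, 0.4], [43, -20, 0, 0.5]]]'

```text
t: 12.02
tcp_pos: [0.5144, 0.1357, 0.1491]
tool_rot: [0.993, 0.114, 0.001, -0.0]
force: [-0.7, -0.0, -0.3]
finger_gap: 0.529
gripper_force: 0.0
```

Emit:
drive_tool --deltas '[[[0, 0, 0, 0.1], [0, 0, 0, 0.2], [0, 0, 0, 0.277], [0, 0, 0, 0.277]]]'

```text
t: 12.35
tcp_pos: [0.5143, 0.1348, 0.1492]
tool_rot: [1.0, -0.023, 0.001, -0.0]
force: [-0.4, -0.3, -0.3]
finger_gap: 0.527
gripper_force: 0.0
```

Run:
```python
from h import *
S=manip.sense();Q=S["tool_rot"];print(S["tcp_pos"],2*np.arctan2(Q[1],Q[0]),S["q"])
c=cam("wrist");np.savez("w6.npz",K=c[0],R=c[1],t=c[2])
im=vision.snapshot("wrist")[:,:,::-1].copy();cv2.imwrite("pics/w6.png",im)
```

```text
[0.51427841 0.13479038 0.14916523] -0.046267610872458995 [4.55794513e-02 5.19743692e-01 1.74699170e+00 9.58357440e-04
 8.73541636e-01 1.66202850e+00]
```

View pics/w6.png

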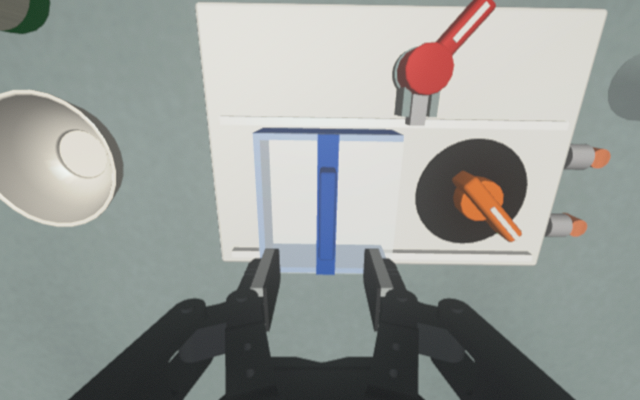

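The rib lies at column 327, parallel to the fingers and about 4 mm towards tool +y. The pointer end at (512,235) still covers the mark.

Emit:
drive_tool --deltas '[[[0, 4, 20, 0], [0, 4, 40, 0], [0, 4, 60, 0], [0, 4, 72, 0], [0, 4, 72, 0]]]'

```text
t: 12.82
tcp_pos: [0.5119, 0.1298, 0.0749]
tool_rot: [1.0, -0.022, -0.002, -0.0]
force: [0.5, -0.4, -1.0]
finger_gap: 0.529
gripper_force: 0.0
```

Emit:
drive_tool --deltas '[[[0, 0, 0, 0], [0, 0, 0, 0], [0, 0, 0, 0], [0, 0, 0, 0], [0, 0, 0, 0]]]' --jaw 6 --force 30

```text
t: 13.23
tcp_pos: [0.5142, 0.1297, 0.0783]
tool_rot: [1.0, -0.023, 0.001, -0.0]
force: [1.0, 1.9, 2.2]
finger_gap: 0.126
gripper_force: 32.7
```

Emit:
drive_tool --deltas '[[[0, 10, 0, 0], [0, 22, 0, 0], [0, 34, 0, 0], [0, 46, 0, 0], [0, 58, 0, 0]]]'

```text
t: 13.65
tcp_pos: [0.5106, 0.0703, 0.0782]
tool_rot: [1.0, -0.024, 0.0, -0.0]
force: [-0.9, 3.4, 7.3]
finger_gap: 0.127
gripper_force: 33.3
```

Emit:
drive_tool --deltas '[[[0, 14, 0, 0], [0, 28, 0, 0], [0, 42, 0, 0], [0, 56, 0, 0], [0, 66, 0, 0]]]'

```text
t: 14.07
tcp_pos: [0.5065, 0.0039, 0.0782]
tool_rot: [1.0, -0.024, -0.001, -0.0]
force: [-2.2, 3.0, 8.5]
finger_gap: 0.126
gripper_force: 33.5
```

Emit:
drive_tool --deltas '[[[0, 4, 0, 0], [0, 8, 0, 0], [0, 12, 0, 0], [0, 15, 0, 0], [0, 15, 0, 0]]]'

```text
t: 14.48
tcp_pos: [0.5058, -0.0067, 0.0782]
tool_rot: [1.0, -0.026, -0.0, -0.003]
force: [1.2, 19.1, 8.9]
finger_gap: 0.127
gripper_force: 33.5
```

Emit:
drive_tool --deltas '[[[0, -3, 0, 0], [0, -3, 0, 0], [0, -3, 0, 0]]]'

```text
t: 14.73
tcp_pos: [0.5059, -0.0063, 0.0782]
tool_rot: [1.0, -0.024, -0.001, -0.001]
force: [-1.3, 6.1, 8.3]
finger_gap: 0.129
gripper_force: 33.6
```

Emit:
drive_tool --deltas '[[[0, 0, 0, 0], [0, 0, 0, 0], [0, 0, -20, 0], [0, 0, -45, 0], [0, 0, -70, 0]]]' --jaw 45

```text
t: 15.15
tcp_pos: [0.5061, -0.0075, 0.1473]
tool_rot: [1.0, -0.023, -0.001, 0.0]
force: [0.0, -0.3, -0.5]
finger_gap: 0.528
gripper_force: 0.0
```

Emit:
drive_tool --deltas '[[[28, -6.6, 0, 0.12], [57, -13.2, 0, 0.24], [85, -19.8, 0, 0.36], [113, -26.4, 0, 0.48], [141, -33, 0, 0.6]]]'

```text
t: 15.57
tcp_pos: [0.6503, 0.0189, 0.1471]
tool_rot: [0.947, -0.32, -0.0, 0.001]
force: [-0.2, -1.0, -0.3]
finger_gap: 0.529
gripper_force: 0.0
```

Emit:
drive_tool --deltas '[[[0, 0, 15, 0.1], [0, 0, 30, 0.1], [0, 0, 45, 0.1], [0, 0, 45, 0.1]]]'

```text
t: 15.9
tcp_pos: [0.6467, 0.0191, 0.0986]
tool_rot: [0.931, -0.364, -0.003, 0.001]
force: [-0.9, -0.7, -0.6]
finger_gap: 0.52
gripper_force: 0.0
```

Run:
```python
from h import *
S=manip.sense();Q=S["tool_rot"];p=S["tcp_pos"];v=p[:2]-[.6144,.0519];print(p,2*np.arctan2(Q[1],Q[0]),np.hypot(*v),np.arctan2(v[1],v[0]))
c=cam("wrist");np.savez("w7.npz",K=c[0],R=c[1],t=c[2])
im=vision.snapshot("wrist")[:,:,::-1].copy();cv2.imwrite("pics/w7.png",im)
```

```text
[0.64674085 0.01910034 0.0986339 ] -0.7461410691683679 0.04606243788958409 -0.7924414787328228
```

View pics/w7.png

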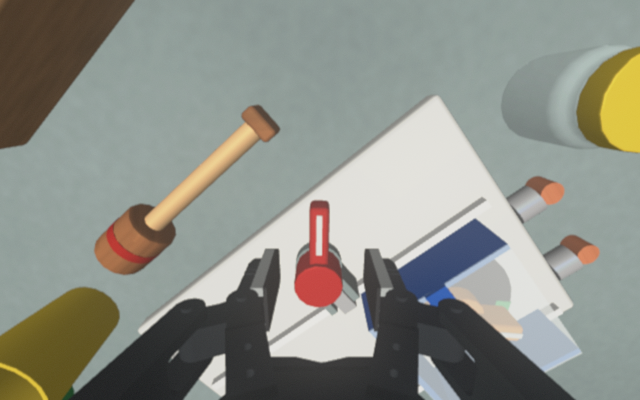

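The lever (319,230) is centred between the fingers, and the guard now covers the knob. I'll go down, pinch and swing it back.

Emit:
drive_tool --deltas '[[[2, -1, 18, 0], [2, -1, 36, 0], [2, -1, 54, 0], [2, -1, 59, 0], [2, -1, 59, 0]]]'

```text
t: 16.37
tcp_pos: [0.6506, 0.0188, 0.0425]
tool_rot: [0.931, -0.365, -0.001, 0.0]
force: [0.4, 0.4, 0.5]
finger_gap: 0.528
gripper_force: 0.0
```

Emit:
drive_tool --deltas '[[[0, 0, 0, 0], [0, 0, 0, 0], [0, 0, 0, 0], [0, 0, 0, 0], [0, 0, 0, 0]]]' --jaw 8

```text
t: 16.78
tcp_pos: [0.6524, 0.0184, 0.0449]
tool_rot: [0.931, -0.364, 0.001, 0.0]
force: [-0.7, -4.0, 5.4]
finger_gap: 0.153
gripper_force: 31.4
```

Emit:
drive_tool --deltas '[[[-0.3, -4.9, 0, -0.1], [-1.0, -9.7, 0, -0.2], [-2.2, -14.4, 0, -0.3], [-3.9, -19.0, 0, -0.4], [-6.0, -23.4, 0, -0.5]]]'

```text
t: 17.2
tcp_pos: [0.6639, 0.0405, 0.0449]
tool_rot: [0.993, -0.121, 0.001, -0.0]
force: [-1.3, -0.9, 6.5]
finger_gap: 0.154
gripper_force: 31.3
```

Emit:
drive_tool --deltas '[[[-0.3, -4.9, 0, -0.1], [-1.0, -9.7, 0, -0.2], [-2.2, -14.4, 0, -0.3], [-3.9, -19.0, 0, -0.4], [-6.0, -23.4, 0, -0.5]]]'

```text
t: 17.62
tcp_pos: [0.6636, 0.0655, 0.0448]
tool_rot: [0.992, 0.128, 0.001, -0.0]
force: [-1.2, -0.1, 5.8]
finger_gap: 0.155
gripper_force: 31.4
```

Emit:
drive_tool --deltas '[[[-0.3, -4.9, 0, -0.1], [-1.0, -9.7, 0, -0.2], [-2.2, -14.4, 0, -0.3], [-3.9, -19.0, 0, -0.4], [-3.9, -19.0, 0, -0.4]]]'

```text
t: 18.03
tcp_pos: [0.6549, 0.0829, 0.0449]
tool_rot: [0.947, 0.322, 0.001, 0.0]
force: [-0.3, -0.3, 5.9]
finger_gap: 0.153
gripper_force: 31.4
```

Run:
```python
from h import *
S=manip.sense();Q=S["tool_rot"];p=S["tcp_pos"];v=p[:2]-[.6144,.0519];print(p,2*np.arctan2(Q[1],Q[0]),np.hypot(*v),np.arctan2(v[1],v[0])+.0494,S["force"],S["ft_torque"])
```

```text
[0.65494409 0.08285269 0.044887  ] 0.6559940899539217 0.05100874278790867 0.7014428810509007 [-0.32140705 -0.26903068  5.87384587] [-0.10298424  0.1734425  -0.31040242]
```

Nearly at the stop. I'll press a little further, unload, release, retreat and check.

Emit:
drive_tool --deltas '[[[-1, -4, 0, -0.06], [-1, -4, 0, -0.06], [-1, -4, 0, -0.06]]]'

```text
t: 18.28
tcp_pos: [0.6543, 0.083, 0.045]
tool_rot: [0.937, 0.348, 0.003, 0.002]
force: [2.6, -6.1, 3.5]
finger_gap: 0.151
gripper_force: 38.2
```

Emit:
drive_tool --deltas '[[[0, 2, 0, 0], [0, 2, 0, 0], [0, 2, -20, 0], [0, 2, -50, 0], [0, 2, -80, 0]]]' --jaw 45

```text
t: 18.7
tcp_pos: [0.6507, 0.0839, 0.1225]
tool_rot: [0.937, 0.349, -0.002, -0.001]
force: [0.2, 0.4, -0.9]
finger_gap: 0.524
gripper_force: 0.0
```

Emit:
drive_tool --deltas '[[[-20, 0, -20, 0], [-40, 0, -40, 0], [-60, 0, -60, 0], [-80, 0, -80, 0], [-80, 0, -80, 0]]]'

```text
t: 19.12
tcp_pos: [0.5909, 0.0297, 0.2069]
tool_rot: [0.937, 0.349, 0.001, 0.001]
force: [0.3, -0.1, -0.0]
finger_gap: 0.528
gripper_force: 0.0
```

Run:
```python
from h import *
S=manip.sense();print(S["tcp_pos"],S["t"])
im=vision.snapshot("wrist")[:,:,::-1].copy();cv2.imwrite("pics/w8.png",im)
```

```text
[0.5909187  0.02969421 0.2068633 ] 19.1167
```

View pics/w8.png

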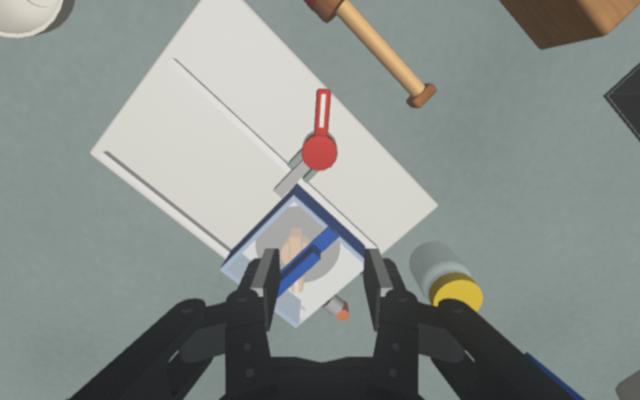

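The guard is home at (295,255) with the bolt out behind it at (290,180), the lever points to its locked stop at (323,92), and the bystanders are in place. Handing in.

```bash
python3 -c "
from station import manip
print(manip.sign_off())"
```

```text
the job is handed in; nothing more can be done
None
```

I've handed in the job, with the knob pointer on the green mark, the guard fully home and the clamp lever swung back to its locked stop; no bystanders were touched, and it took about 19 s of the 72 s allowed. The sign-off returned no verdict.

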